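# Blow a model wheel hub clean at the air-gun stand

## Robot

A 6-joint arm with a two-finger parallel gripper is mounted at the origin on the work surface. World frame = base frame: x ahead of the robot, y to its left, z up, the work surface at z = 0. Lengths are in mm, angles in rad, forces in N, time in s.
With the tool pointing down it reaches from about 350 to 775 mm from the base axis. Payload 7.3 kg.
Tool frame: the origin (TCP) lies at the centre of the arm's flange, where the gripper is bolted on; the fingertips stand 178 mm ahead of it and the grasp point (between the pads) lies 159 mm ahead of it; z points along the fingers, y is the direction in which the jaws open and shut (so a half turn about z gives the same grasp; the last joint's range is limited). The gripper opens to 92 mm and grips with 3 to 60 N. Pads are 19 mm wide; open, the fingers measure 130 mm over their backs; the gripper's body (75 mm by 190 mm) begins 47 mm behind the grasp point.
Start: joints at [1.016, 0.342, 1.524, -0, 1.275, -0.146], TCP at [208.671, 481.751, 404.741] pointing down, gripper open.
Joint ranges: [-2.53, 2.53], [-0.77, 2.02], [0.04, 2.7], [-1, 4.14], [0.28, 2.66], [-3.11, 3.11]. Speed limits (rad/s): [2.57, 2.57, 3.14, 3.14, 3.14, 3.14].

## Interface

Orientations are given as [roll, pitch, yaw] about the fixed x, y, z axes, in that order (R = Rz(yaw) Ry(pitch) Rx(roll)).
In Python, from plant import get_obs, capture, close_job gives the robot as it stands. The module is installed in compiled form; this text tells all that it offers.
- The arm moves only by the shell command python3 -m pendant 'ROWS'. ROWS is JSON, a list of rows, each a list of 3 entries, a list of its own where there are three numbers: the shift along the tool's x, y, z in m, then the turn, a rotation vector about the tool's x, y, z in rad, then the finger opening in m, from 0 to 0.0918. In form: [[[tx, ty, tz], [wx, wy, wz], fingers], ...]. A call has 1 to 10 rows; each row is the pose to reach, as a shift and turn from the pose commanded when the call began, along the tool's axes at that moment; what a row does not reach only later rows make up. A row lasts 1/12 s, in which the tool goes at most 41.7 mm and 7.16 degrees, less where a joint would pass 70% of its speed; a pose out of reach is approached as far as the arm can. A call with a gripper value outside its range is refused whole. The fingers move at their own pace and stop on an object; the grip force is fixed at half the most. Time passes only in rows, so rows that repeat a pose let the fingers close. It gives the time, the measured TCP pose, the force and the opening at its end, in the units of the state.
- get_obs(): the state, without advancing time (a new reading comes with each control period).
- capture(name): name is "side" or "top"; returns a dict with "color" (420x560x3 uint8, red, green, blue), "mtx" (3x3 intrinsics, pixels), "dist" ([k1, k2, p1, p2, k3] as OpenCV has them; the pictures are not rectified), "rvec" (rotation vector, rad) and "tvec" (3), from world to camera coordinates, as OpenCV has them. Camera axes: x right, y down, z forward; pixel columns grow to the right and rows downward; lengths in mm; the calibration is good to about 2 mm. A picture is of the moment at which its call begins. There is no depth.
- close_job(): hands the job in, once; it reports no verdict.
The state is a dict: "time": time; "joint_positions": joint angles; "dq": joint speeds; "tau": joint torques, N m; "tool_pos": TCP position; "tcp_rot": TCP orientation; "contact_force": force on the tool from outside, world axes, zero at the start; "moment": the same for the moment, N m; "grip_width": finger opening in mm.
Only numpy, scipy, OpenCV 4.12 (cv2) and the standard library are available. Lean on these libraries where they do the work, as an engineer would, in place of code of your own. Each camera call takes 0.05 s, during which the arm holds its last target. There are 200 camera calls.

## Task

Put the bare yellow wheel hub on the upright spindle of the blow-off stand, fully down on its shoulder, and let go of it. Then blow it clean: squeeze the air gun's trigger fully home against its handle, keep it home for a good second and release it, without letting the gun shift from its aim. Leave the hub on the spindle and the mug, the tumbler and the tyred wheel where they are.

Things in the scene. Friction and masses are not known exactly. Their poses are not given: they have to be found in the camera images.
- hub: Bare yellow plastic wheel hub, a short spool lying flat: two 56 mm flanges, 5 mm thick, at bottom and top, a 36 mm drum between, 26 mm high in all, plain 10.5 mm bore right through along its z; the same both ways up; 40 to 80 g. Origin: centre of its underside, on the bore's axis. Pinch it across the flanges.
- spindle_seat (a point): Centre of the spindle's shoulder on the stand, 45 mm above the table: the flat top of a column 20 mm in diameter. The hub seats with its underside here. Axes are the stand's: z up, x away from the robot when the stand is square, y towards the gun. The nozzle comes down from the +y side: its tip is 70 mm towards +y and 61 mm above this point; the other sides and the space above are free.
- spindle_tip (a point): Top of the upright steel spindle, 40 mm above its shoulder. The spindle is 8 mm in diameter; its last 8 mm taper to 3 mm.
- handle (a point): Middle of the orange handle where it is squeezed, about 170 mm above the table. The gun lies on its side in a clamp, nozzle aimed 34 degrees down at the hub's place. Axes are the gun's: -x along the handle to its foot, -y forwards along the nozzle, +y backwards (and upwards), +z square out of the gun's upper side, which is free to reach (34 degrees from vertical, leaning towards the spindle).
- handle_back (a point): Middle of the back face of the handle, 18 mm from handle towards the gun's +y. It stays put while the trigger moves. The handle is 24 mm thick along the gun's z; the gun's body (28 mm thick) with the trigger's hinge block begins 30 mm from here towards +x, the foot of the handle with its hose is 73 mm towards -x.
- trigger_face (a point): Front face of the black trigger at the squeezing place, opposite handle_back: 32 mm from handle towards the gun's -y when released, 19 mm when home, so a pinch along y narrows from 50 to 37 mm, all of it on the trigger's side. The trigger is 14 mm wide (along the gun's z) and runs 20 mm farther to either side along x. This point and its axes turn with the trigger.
- trigger (a joint): Angle of the trigger, rad: 0 released, 0.32 fully home against its stop. A spring returns it; at the squeezing place it takes about 6 N to start and 14 N to reach home.
- gun (a joint): Angle of the friction knuckle under the gun, rad, about the gun's z, 55 mm from handle towards +x. It starts between -0.05 and 0.05. Friction alone holds it: a one-sided push of 4 to 5 N at the squeezing place swings the gun and it stays there, so trigger and back of the handle must be pressed together evenly, the hand following the trigger.
- nozzle_tip (a point): Tip of the gun's brass nozzle, 115 mm in front of the knuckle; it shows the gun's aim. The aim is good as long as the tip stays within 4 mm of where it was at the start.
- tyred_wheel: Finished wheel, black tyre 70 mm in diameter, yellow centre, 27 mm high, lying flat. Origin: centre of its underside. Leave alone.
- mug: Black mug, 80 mm in diameter, 92 mm high, handle at its own +y. Origin: centre of its underside. Leave alone.
- tumbler: Glass tumbler, 68 mm in diameter at the rim, 85 mm high. Origin: centre of its underside. Leave alone.
Things that resemble listed ones, but are neither listed nor needed, are in the scene too. There is more than one size of the hub; the one meant has the size given above.

How it is judged (in metres and radians):
On the way, in this order (a step that is already met when the one before it is completed fails the run):
1. the hub sits on the spindle, down on the shoulder, and is let go (horizontal distance between hub and spindle_seat below 0.003 m and z of hub in the frame of spindle_seat below 0.002 m and angle between hub's own z axis and vertical below 0.06 rad and contact force between hub and the fingers below 0.05 N), for 0.2 s.
2. the trigger is squeezed home and kept there for 0.8 s, the hub seated and the gun still in its aim (value of joint trigger above 0.29 rad and distance of nozzle_tip from where it was at the start of the episode below 0.004 m and horizontal distance between hub and spindle_seat below 0.003 m and z of hub in the frame of spindle_seat below 0.002 m), for 0.8 s.
At the end, for the whole second after the job is handed in: The hub is on the spindle, centred within 3 mm, its underside within 2 mm of the shoulder, level and at rest; the trigger has sprung back (below 0.03 rad); the nozzle tip is within 4 mm of where it was at the start; mug, tumbler and tyred wheel are within 20 mm of their starts (value of joint trigger below 0.03 rad and distance of nozzle_tip from where it was at the start of the episode below 0.004 m and horizontal distance between hub and spindle_seat below 0.003 m and z of hub in the frame of spindle_seat below 0.002 m and angle between hub's own z axis and vertical below 0.06 rad and linear speed of hub below 0.02 m/s and distance of each of mug, tumbler, tyred_wheel from where it was at the start of the episode below 0.02 m); the robot touches nothing.
It fails at once if the gun is swung out of its aim: its nozzle tip 4 mm or more from where it was (distance of nozzle_tip from where it was at the start of the episode above 0.004 m).
It fails at once if the mug, the tumbler or the tyred wheel is tipped or moved 20 mm (distance of any of mug, tumbler, tyred_wheel from where it was at the start of the episode above 0.02 m or angle between any of mug, tumbler's own z axis and vertical above 0.3 rad).
It also fails if it takes over 70 s, if anything falls off the work surface, if the arm or the gripper's body presses on something with over 40 N, if the wrist force passes 120 N, or if a joint passes its speed limit or range.

## Working session

There is one attempt and no reset: what is moved stays moved. The work goes in short steps, Python scripts to look and compute and a shell command to move; the robot and the scene stay as the last step left them, time stands still between calls to the robot, and variables do not carry over. Pictures are saved under pics/ and viewed, about 8 in all and at most 12, crops included, and the job is handed in when it is done.

```bash
mkdir -p pics; cat > h.py <<'E'
import numpy as np, cv2
from plant import get_obs, capture
from scipy.spatial.transform import Rotation as Ro
def ray(c,px):
    u=cv2.undistortPoints(np.array([[px]],float),c["mtx"],c["dist"])[0,0]
    R=cv2.Rodrigues(np.array(c["rvec"],float))[0]; t=np.array(c["tvec"],float).ravel()
    d=R.T@np.array([u[0],u[1],1.]); return -R.T@t, d/np.linalg.norm(d)
def onz(c,px,z):
    o,d=ray(c,px); return o+d*(z-o[2])/d[2]
def tri(c1,p1,c2,p2):
    o1,d1=ray(c1,p1);o2,d2=ray(c2,p2)
    A=np.c_[d1,-d2]; s=np.linalg.lstsq(A,o2-o1,rcond=None)[0]
    a=o1+s[0]*d1;b=o2+s[1]*d2; return (a+b)/2,np.linalg.norm(a-b)
def proj(c,P):
    return cv2.projectPoints(np.array(P,float).reshape(-1,3),np.array(c["rvec"],float),np.array(c["tvec"],float),c["mtx"],c["dist"])[0][:,0]
def save(c,n,crop=None,k=1):
    im=c["color"][:,:,::-1]
    if crop: x0,y0,x1,y1=crop; im=im[y0:y1,x0:x1]
    cv2.imwrite("pics/"+n+".png",cv2.resize(im,None,fx=k,fy=k,interpolation=cv2.INTER_CUBIC))
E
python3 - <<'E'
from h import *
import pickle
a=capture("side");b=capture("top");pickle.dump((a,b),open("c0.pkl","wb"))
im=np.vstack([a["color"],b["color"]])
save(a,"side0",None,1.4);save(b,"top0",None,1.4)
for c in(a,b): print(ray(c,(280,210)))
print(get_obs())
E
```

```text
(array([467.90587037, 644.4286942 , 693.83675096]), array([ 0.13413832, -0.80042099, -0.58423724]))
(array([ 393.21288161, -136.71589689, 1041.9046248 ]), array([ 0.18537557,  0.01518257, -0.98255045]))
{'time': 0.1, 'joint_positions': array([ 1.01600806e+00,  3.42669998e-01,  1.52486227e+00, -3.00861561e-06,
        1.27536097e+00, -1.46021686e-01]), 'dq': array([-7.56812684e-04, -1.34573316e-03, -2.54082870e-04, -9.53148324e-04,
        2.03074337e-05, -4.22697510e-05]), 'tau': array([ 1.64478413e-03, -4.31998336e+01, -2.44696122e+01,  7.18207425e-02,
        5.24150231e-02,  7.79086832e-06]), 'tool_pos': array([208.61600076, 481.6692493 , 404.1261607 ]), 'tcp_rot': array([-3.14030548e+00, -1.86394005e-04,  2.73282683e+00]), 'contact_force': array([ 0.3564001 , -0.07978054,  0.01597395]), 'moment': array([-0.02852376, -0.04653142, -0.01934791]), 'grip_width': 91.73474358865732}
```

View pics/side0.png

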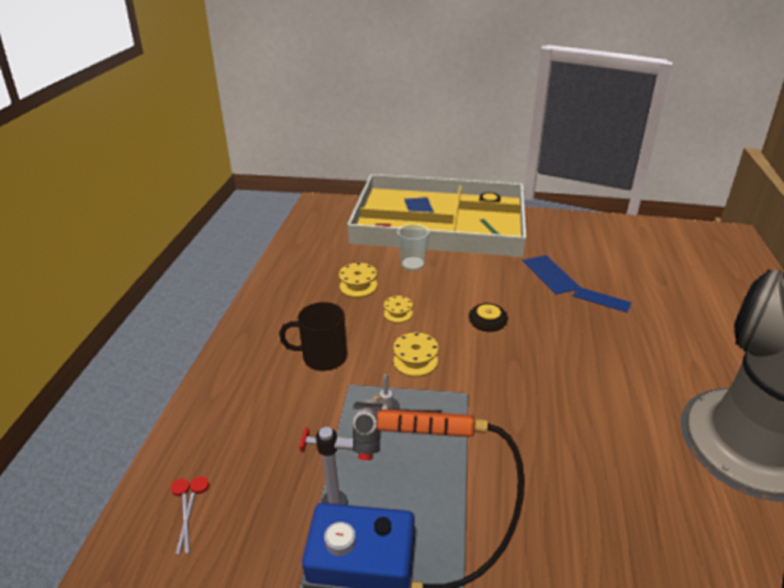

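View pics/top0.png

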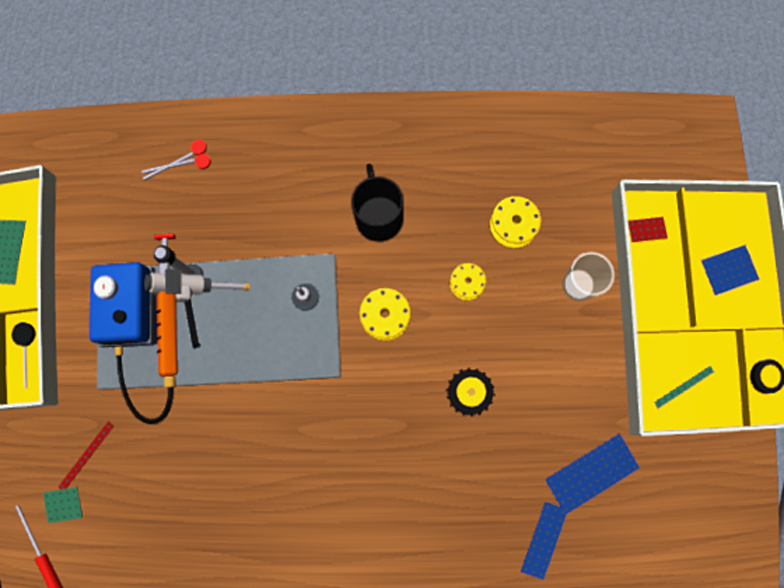

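The top view (784-wide) shows three bare yellow hubs: (385,314), (516,220) and a small one at (467,281). The tyred wheel is at (470,391), the spindle at (303,295), the gun handle at (167,330) and the trigger at (193,325). In the side view the same hubs are at (416,350), (358,278) and (398,307). Next I'll measure their sizes.

```bash
python3 - <<'E'
from h import *
import pickle
a,b=pickle.load(open("c0.pkl","rb"))
for n,c,rect in(("top",b,(230,120,400,290)),("side",a,(230,180,370,270))):
    hsv=cv2.cvtColor(c["color"],cv2.COLOR_RGB2HSV)
    m=cv2.inRange(hsv,(20,120,60),(35,255,255)); x0,y0,x1,y1=rect
    mm=np.zeros_like(m);mm[y0:y1,x0:x1]=m[y0:y1,x0:x1]
    cs,_=cv2.findContours(mm,cv2.RETR_EXTERNAL,cv2.CHAIN_APPROX_NONE)
    for k in cs:
        if cv2.contourArea(k)<60: continue
        x,y,w,h=cv2.boundingRect(k)
        if n=="top":
            # top flange edges at z guess
            for z in(18,26,36):
                P=np.array([onz(c,p[0],z)[:2] for p in k],np.float32)
                r=cv2.minEnclosingCircle(P); e=cv2.minAreaRect(P)
                print(n,(x,y,w,h),z,np.round(r[0],1),"D",round(2*r[1],1),np.round(e[1],1))
        else: print(n,(x,y,w,h), onz(c,(x,y+h/2),13)[:2],onz(c,(x+w,y+h/2),13)[:2])
im=np.hstack([cv2.resize(b["color"][120:240,240:400],None,fx=2.5,fy=2.5,interpolation=2),cv2.resize(a["color"][180:270,230:350],None,fx=3.33,fy=3.33,interpolation=2)[:300]])
cv2.imwrite("pics/crop1.png",im[:,:,::-1])
print(proj(b,[[400,0,0],[500,0,0],[400,-100,0]]))
E
```

```text
top (326, 269, 22, 21) 18 [ 432.3 -240.6] D 47.7 [45.5 43. ]
top (326, 269, 22, 21) 26 [ 432.  -239.8] D 47.4 [45.2 42.7]
top (326, 269, 22, 21) 36 [ 431.6 -238.8] D 46.9 [44.7 42.3]
top (257, 206, 36, 38) 18 [ 555.  -108.4] D 83.7 [77.1 82.2]
top (257, 206, 36, 38) 26 [ 553.8 -108.6] D 83.0 [76.5 81.6]
top (257, 206, 36, 38) 36 [ 552.2 -108.9] D 82.2 [75.7 80.8]
top (321, 188, 26, 27) 18 [ 605.  -240.8] D 61.1 [55.7 59.1]
top (321, 188, 26, 27) 26 [ 603.3 -240. ] D 60.6 [55.2 58.6]
top (321, 188, 26, 27) 36 [ 601.3 -239. ] D 60.0 [54.7 58. ]
top (350, 140, 37, 37) 18 [ 703.6 -320.4] D 89.6 [79.6 88.5]
top (350, 140, 37, 37) 26 [ 701.1 -319. ] D 88.9 [79.  87.8]
top (350, 140, 37, 37) 36 [ 698.1 -317.2] D 88.0 [78.2 86.9]
side (281, 238, 32, 31) [ 592.85805014 -107.72668611] [ 514.92285332 -119.07142026]
side (340, 217, 19, 11) [ 454.36305027 -254.48055302] [ 403.22195702 -261.83282534]
side (274, 211, 21, 19) [ 632.66728095 -237.66770168] [ 576.09338135 -245.90248487]
side (242, 188, 27, 24) [ 742.05882924 -321.77242748] [ 663.87685361 -333.03664671]
[[226.09024267 295.94477202]
 [226.24482513 250.55787734]
 [271.676548   295.52568288]]
```

View pics/crop1.png

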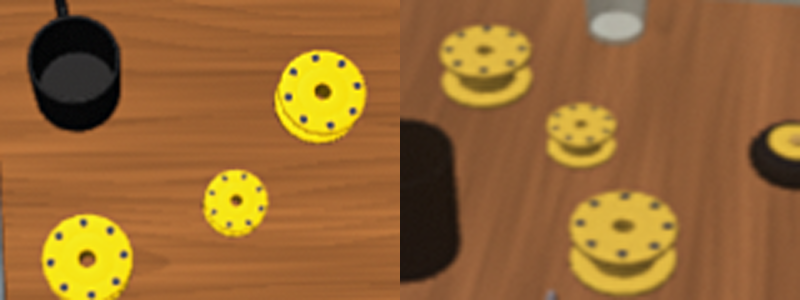

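The small hub measures 55–60 mm with shading spill; the other two are about 78 mm. So the target is the one at top pixel (334,200), near (604,-240). Next is the spindle and gun, in one crop sheet.

```bash
python3 - <<'E'
from h import *
import pickle
a,b=pickle.load(open("c0.pkl","rb"))
t=cv2.resize(b["color"][160:290,60:250],None,fx=4,fy=4,interpolation=2)[:, :760]
s=cv2.resize(a["color"][255:345,200:360],None,fx=4.75,fy=4.75,interpolation=2)
cv2.imwrite("pics/st_top.png",t[:,:,::-1]); cv2.imwrite("pics/st_side.png",s[:,:,::-1])
print(onz(b,(334,200),26))
print(onz(a,(230+580/3.33,180+124/3.33),26))
E
```

```text
[ 605.35495576 -240.14078605   26.        ]
[ 282.10562651 -285.73120932   26.        ]
```

View pics/st_top.png

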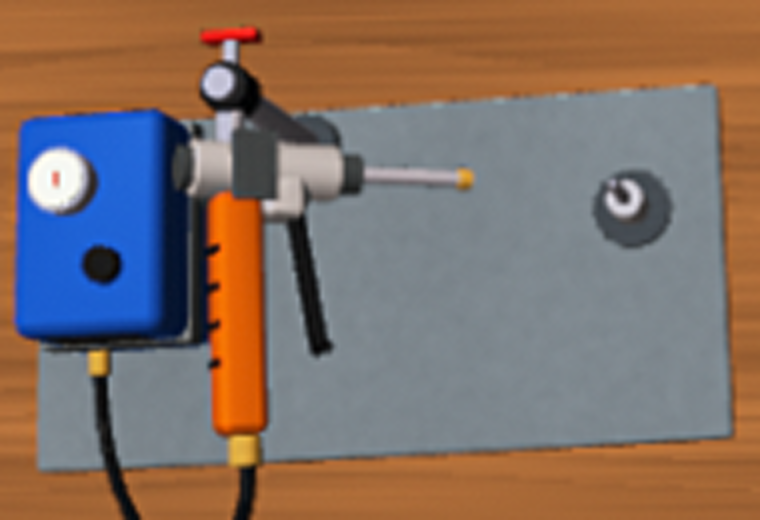

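View pics/st_side.png

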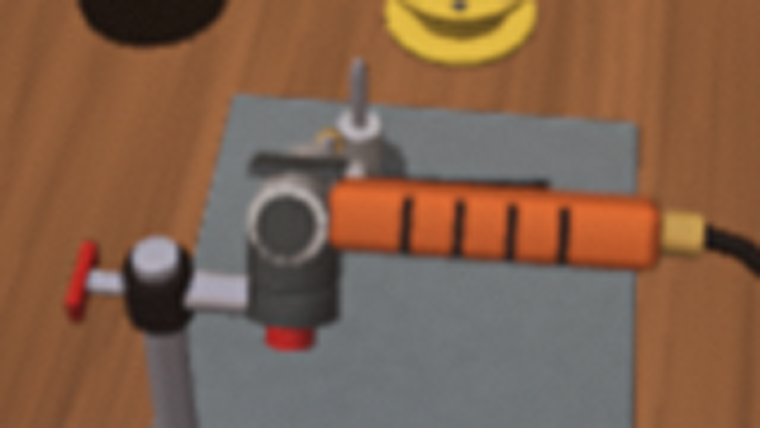

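The top crop shows the shoulder at (624,198), tip (612,184), nozzle tip (465,179) and handle (237,310). The trigger bar runs (295,215)–(320,350). The side crop shows the spindle tip at (358,60) and shoulder (359,122). Now the geometry.

```bash
python3 - <<'E'
from h import *
import pickle
a,b=pickle.load(open("c0.pkl","rb"))
T=lambda x,y:((x+.5)/4+60-.5,(y+.5)/4+160-.5); S=lambda x,y:((x+.5)/4.75+200-.5,(y+.5)/4.75+255-.5)
print("tip",tri(b,T(612,184),a,S(358,60)),onz(b,T(612,184),85),onz(a,S(358,60),85))
print("seat",tri(b,T(624,198),a,S(359,122)),onz(b,T(624,198),45),onz(a,S(359,122),45))
print("hub",onz(b,(334,200),26),onz(a,(230+180/3.33,180+124/3.33),26),tri(b,(334,200),a,(284,217.2)))
c=[onz(b,T(*p),4)[:2] for p in((713,84),(732,436),(38,470))];print("plate",c)
e=c[0]-c[1];f=c[2]-c[1];print("yaw",np.arctan2(e[1],e[0]),np.arctan2(-f[0],f[1]))
print("nozzle",onz(b,T(470,179),106))
g=[onz(b,T(*p),180) for p in((236,200),(240,430))];print("handle axis",g,np.arctan2(*(g[0]-g[1])[1::-1]))
# predicted
seat=np.r_[onz(b,T(624,198),45)]
for yaw in(0.03,0.05,):
  R=Ro.from_euler('z',yaw).as_matrix(); H=seat+R@[-55,165.3,125.3]
  s,cc=np.sin(np.radians(34)),np.cos(np.radians(34)); G=R@np.array([[1,0,0],[0,cc,-s],[0,s,cc]])
  N=seat+R@[0,70,61]
  pts=[N,H,H+G@[0,18,0],H+G@[0,-32,0],H+G@[-70,0,12]]
  pt=proj(b,pts);print(yaw,"H",H,"topcrop",np.round((pt-[60,160]+.5)*4-.5))
  print("sidecrop",np.round((proj(a,pts)-[200,255]+.5)*4.75-.5))
E
```

```text
tip (array([585.14318119,  17.86555888,  86.10435448]), np.float64(0.24569566764845824)) [585.23950278  18.04103613  85.        ] [585.48156162  16.70137808  85.        ]
seat (array([585.33797307,  17.5823541 ,  46.76826672]), np.float64(0.46396566851131776)) [585.44269693  17.85198745  45.        ] [585.89529478  15.82477256  45.        ]
hub [ 605.35495576 -240.14078605   26.        ] [ 605.1314381  -239.08891086   26.        ] (array([ 605.48048973, -240.21505324,   25.26419879]), np.float64(0.055046144412049046))
plate [array([658.49676009, -25.78145163]), array([459.29817806, -36.89440149]), array([440.62806091, 362.97059585])]
yaw 0.05573052857546306 0.0466571660439663
nozzle [584.84678636  88.15734556 106.        ]
handle axis [array([561.4174302 , 184.57689584, 180.        ]), array([451.97862195, 177.63198571, 180.        ])] 0.06337431970626603
0.03 H [525.50918889 181.42785552 170.3       ] topcrop [[471. 182.]
 [246. 277.]
 [208. 276.]
 [311. 281.]
 [250. 422.]]
sidecrop [[333. 142.]
 [444. 223.]
 [440. 236.]
 [451. 201.]
 [647. 206.]]
0.05 H [522.24987593 180.19655119 170.3       ] topcrop [[471. 185.]
 [248. 284.]
 [211. 283.]
 [313. 286.]
 [255. 428.]]
sidecrop [[337. 142.]
 [453. 221.]
 [450. 234.]
 [459. 200.]
 [656. 201.]]
```

```bash
cat >> h.py <<'E'
def plan(pos,R,ref=None):
    """shift (m) and turn from measured pose to world pose"""
    o=get_obs(); R0=Ro.from_euler('xyz',o["tcp_rot"])
    d=R0.inv().apply(np.array(pos)-o["tool_pos"])/1000; w=(R0.inv()*R).as_rotvec()
    print("pos",np.round(o["tool_pos"],1),"rot",np.round(o["tcp_rot"],4),"F",np.round(o["contact_force"],1),"w",round(o["grip_width"],1),"t",round(o["time"],1))
    print("shift",np.round(d,4),"turn",np.round(w,4),"q",np.round(o["joint_positions"],2))
def down(alpha): return Ro.from_euler('xyz',[np.pi,0,alpha+np.pi/2])
E
python3 -c "
from h import *
plan((605.3,-240.1,330),down(0.05))"
```

```text
pos [208.6 481.7 404.1] rot [-3.1403e+00 -2.0000e-04  2.7328e+00] F [ 0.4 -0.1  0. ] w 91.7 t 0.1
shift [-0.6509 -0.5045  0.0747] turn [-1.300e-03  5.000e-04  1.112e+00] q [ 1.02  0.34  1.52 -0.    1.28 -0.15]
```

```bash
python3 -m pendant '[[[-0.03,-0.024,0],[0,0,0.1],0.0918],[[-0.651,-0.504,0],[0,0,1.112],0.0918],[[-0.651,-0.504,0],[0,0,1.112],0.0918],[[-0.651,-0.504,0],[0,0,1.112],0.0918],[[-0.651,-0.504,0],[0,0,1.112],0.0918],[[-0.651,-0.504,0],[0,0,1.112],0.0918],[[-0.651,-0.504,0],[0,0,1.112],0.0918],[[-0.651,-0.504,0],[0,0,1.112],0.0918],[[-0.651,-0.504,0],[0,0,1.112],0.0918],[[-0.651,-0.504,0],[0,0,1.112],0.0918]]'
python3 -c "
from h import *
plan((605.3,-240.1,330),down(0.05))"
```

```text
time: 0.93
tool_pos: [408.1, 117.4, 404.7]
tcp_rot: [-3.142, -0.0, 1.614]
contact_force: [0.4, 1.1, -0.3]
grip_width: 91.9
pos [408.1 117.4 404.7] rot [-3.1416e+00 -2.0000e-04  1.6141e+00] F [ 0.4  1.1 -0.3] w 91.9 t 0.9
shift [-0.3658  0.1815  0.0746] turn [-0.     -0.0002 -0.0067] q [0.1  0.16 1.78 0.   1.21 0.06]
```

```bash
python3 -m pendant '[[[-0.366,0.181,0.074],[0,0,0],0.0918],[[-0.366,0.181,0.074],[0,0,0],0.0918],[[-0.366,0.181,0.074],[0,0,0],0.0918],[[-0.366,0.181,0.074],[0,0,0],0.0918],[[-0.366,0.181,0.074],[0,0,0],0.0918],[[-0.366,0.181,0.074],[0,0,0],0.0918],[[-0.366,0.181,0.074],[0,0,0],0.0918],[[-0.366,0.181,0.074],[0,0,0],0.0918],[[-0.366,0.181,0.074],[0,0,0],0.0918],[[-0.366,0.181,0.074],[0,0,0],0.0918]]'
python3 -m pendant '[[[0,0,0],[0,0,0],0.0918],[[0,0,0],[0,0,0],0.0918]]'
python3 -c "
from h import *
plan((605.3,-240.1,181),down(0.05))"
```

```text
time: 1.77
tool_pos: [607.3, -239.2, 329.6]
tcp_rot: [-3.141, -0.001, 1.62]
contact_force: [1.7, 0.2, 0.0]
grip_width: 91.7
time: 1.93
tool_pos: [606.9, -239.1, 328.2]
tcp_rot: [-3.139, -0.002, 1.618]
contact_force: [-0.2, 0.8, -1.0]
grip_width: 91.5
pos [ 606.9 -239.1  328.2] rot [-3.1388e+00 -1.8000e-03  1.6181e+00] F [-0.2  0.8 -1. ] w 91.5 t 1.9
shift [-0.0012 -0.0012  0.1472] turn [-0.0028 -0.0018 -0.0027] q [-0.49  0.64  1.25  0.    1.26 -0.54]
```

```bash
python3 -m pendant '[[[-0.001,-0.001,0.04],[0,0,0],0.0918],[[-0.001,-0.001,0.08],[0,0,0],0.0918],[[-0.001,-0.001,0.11],[0,0,0],0.0918],[[-0.001,-0.001,0.13],[0,0,0],0.0918],[[-0.001,-0.001,0.14],[0,0,0],0.0918],[[-0.001,-0.001,0.145],[0,0,0],0.0918],[[-0.001,-0.001,0.1465],[0,0,0],0.0918],[[-0.001,-0.001,0.1465],[0,0,0],0.0918],[[-0.001,-0.001,0.1465],[0,0,0],0.0918]]'
python3 - <<'E'
from h import *
plan((605.3,-240.1,181),down(0.05))
b=capture("top");a=capture("side")
p=proj(b,[605,-240,26])[0].astype(int);q=proj(a,[605,-240,26])[0].astype(int)
f=lambda c,p:cv2.resize(c["color"][p[1]-50:p[1]+50,p[0]-50:p[0]+50],None,fx=4,fy=4,interpolation=2)
cv2.imwrite("pics/grasp.png",np.hstack([f(b,p),f(a,q)])[:,:,::-1])
E
```

```text
time: 2.68
tool_pos: [606.4, -238.2, 186.0]
tcp_rot: [3.139, 0.001, 1.621]
contact_force: [0.6, -0.1, -0.4]
grip_width: 92.2
pos [ 606.4 -238.2  186. ] rot [3.1390e+00 1.4000e-03 1.6211e+00] F [ 0.6 -0.1 -0.4] w 92.2 t 2.7
shift [-0.0019 -0.0012  0.005 ] turn [0.0026 0.0014 0.0003] q [-0.49  0.79  1.38  0.    0.97 -0.54]
```

View pics/grasp.png

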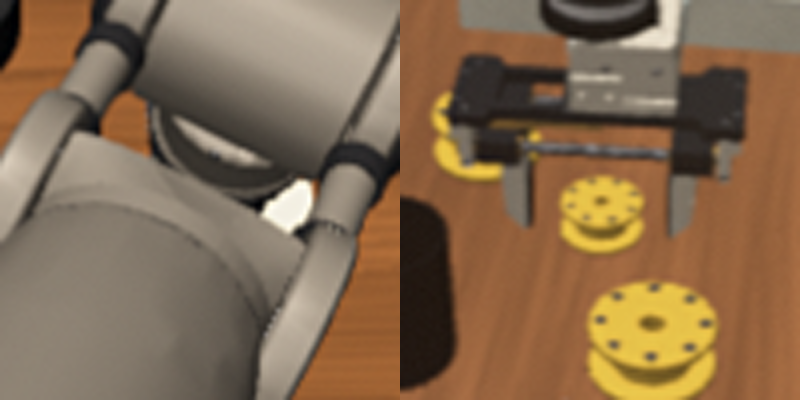

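The hub sits between the fingers in the side crop (right half), with nothing else near them. I'll lower 4 mm and close.

```bash
python3 -m pendant '[[[-0.001,-0.001,0.004],[0,0,0],0.0918],[[-0.001,-0.001,0.004],[0,0,0],0.0918],[[-0.001,-0.001,0.004],[0,0,0],0.04],[[-0.001,-0.001,0.004],[0,0,0],0.04],[[-0.001,-0.001,0.004],[0,0,0],0.04],[[-0.001,-0.001,0.004],[0,0,0],0.04],[[-0.001,-0.001,0.004],[0,0,0],0.04],[[-0.001,-0.001,0.004],[0,0,0],0.04],[[-0.001,-0.001,0.004],[0,0,0],0.04]]'
python3 -c "
from h import *
plan((605.3,-240.1,290),down(0.05))"
```

```text
time: 3.53
tool_pos: [605.0, -239.1, 180.2]
tcp_rot: [3.141, -0.0, 1.621]
contact_force: [0.0, -0.4, 0.6]
grip_width: 54.4
pos [ 605.  -239.1  180.2] rot [ 3.1415e+00 -1.0000e-04  1.6208e+00] F [ 0.  -0.4  0.6] w 54.4 t 3.5
shift [-0.001   0.0003 -0.1098] turn [ 0.0001 -0.0001  0.    ] q [-0.49  0.8   1.39  0.    0.96 -0.54]
```

```bash
python3 -m pendant '[[[0,0,-0.03],[0,0,0],0.04],[[0,0,-0.07],[0,0,0],0.04],[[0,0,-0.11],[0,0,0],0.04],[[0.04,0,-0.12],[0,0,0],0.04],[[0.08,-0.005,-0.12],[0,0,0],0.04],[[0.12,-0.005,-0.12],[0,0,0],0.04],[[0.16,-0.005,-0.12],[0,0,0],0.04],[[0.19,-0.005,-0.12],[0,0,0],0.04],[[0.2,-0.005,-0.12],[0,0,0],0.04],[[0.2,-0.005,-0.12],[0,0,0],0.04]]'
python3 -c "
from h import *
plan((585.4,17.7,285),down(0.05))"
```

```text
time: 4.37
tool_pos: [589.7, -37.2, 300.3]
tcp_rot: [-3.141, -0.0, 1.625]
contact_force: [0.4, -0.4, -0.4]
grip_width: 53.7
pos [589.7 -37.2 300.3] rot [-3.1414e+00 -4.0000e-04  1.6245e+00] F [ 0.4 -0.4 -0.4] w 53.7 t 4.4
shift [ 0.055  -0.0014  0.0154] turn [-0.0002 -0.0004  0.0037] q [-0.19  0.56  1.48  0.    1.11 -0.25]
```

```bash
python3 -m pendant '[[[0.03,-0.001,0.01],[0,0,0],0.04],[[0.05,-0.001,0.015],[0,0,0],0.04],[[0.056,-0.001,0.015],[0,0,0],0.04],[[0.056,-0.001,0.015],[0,0,0],0.04],[[0.056,-0.001,0.015],[0,0,0],0.04],[[0.056,-0.001,0.015],[0,0,0],0.04],[[0.056,-0.001,0.015],[0,0,0],0.04]]'
python3 - <<'E'
from h import *
plan((585.4,17.7,285),down(0.05))
b=capture("top");a=capture("side");import pickle;pickle.dump((a,b),open("c1.pkl","wb"))
p=(222,210);q=(275,262)
f=lambda c,p:cv2.resize(c["color"][p[1]-40:p[1]+40,p[0]-40:p[0]+40],None,fx=5,fy=5,interpolation=2)
cv2.imwrite("pics/over.png",np.hstack([f(b,p),f(a,q)])[:,:,::-1])
hsv=cv2.cvtColor(a["color"],cv2.COLOR_RGB2HSV);m=cv2.inRange(hsv,(20,120,60),(35,255,255))
m[:, :235]=0;m[:,315:]=0;m[:215]=0;m[300:]=0
for k in cv2.findContours(m,0,1)[0]:
    if cv2.contourArea(k)>30: print(cv2.boundingRect(k))
E
```

```text
time: 4.95
tool_pos: [586.5, 14.7, 285.6]
tcp_rot: [3.141, 0.0, 1.619]
contact_force: [-0.7, -0.6, -0.3]
grip_width: 53.9
pos [586.5  14.7 285.6] rot [3.1407e+00 4.0000e-04 1.6192e+00] F [-0.7 -0.6 -0.3] w 53.9 t 5.0
shift [ 0.003  -0.0009  0.0006] turn [ 0.0009  0.0004 -0.0016] q [-0.11  0.57  1.51 -0.    1.06 -0.15]
(261, 240, 52, 29)
```

View pics/over.png

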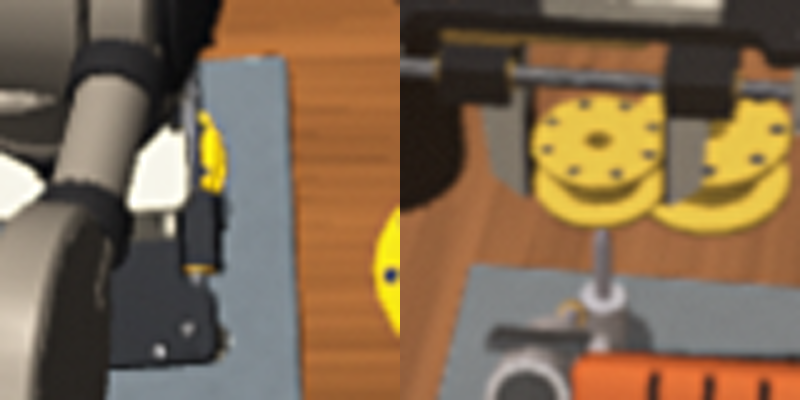

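Side crop: the hub's bore is at (198,139), right above the spindle tip at (202,232). In the top crop the flange's -y edge shows at (227,155). Now to quantify.

```bash
python3 - <<'E'
from h import *
import pickle
a,b=pickle.load(open("c1.pkl","rb"))
z=131.4
T=lambda x,y:((x+.5)/5+182-.5,(y+.5)/5+170-.5); S=lambda x,y:((x+.5)/5+235-.5,(y+.5)/5+222-.5)
print("side bore",onz(a,S(198,139),z),"flange L/R",onz(a,S(131,145),z),onz(a,S(667,145),z))
print("spindle tip side",onz(a,S(201,232),85),"seat",onz(a,S(203,296),45))
hsv=cv2.cvtColor(b["color"],cv2.COLOR_RGB2HSV);m=cv2.inRange(hsv,(20,100,60),(35,255,255));m[:,:215]=0;m[:,232:]=0;m[:185]=0;m[212:]=0
ys,xs=np.nonzero(m)
print([(y,xs[ys==y].max()) for y in sorted(set(ys))])
for y in sorted(set(ys)): print(np.round(onz(b,(xs[ys==y].max()+.5,y),z)[:2],1),end=' ')
E
```

```text
side bore [586.94444041  12.64148268 131.4       ] flange L/R [613.52662873  20.3431155  131.4       ] [395.50697351 -11.06639912 131.4       ]
spindle tip side [585.45592364  19.04720503  85.        ] seat [585.60328952  17.34529054  45.        ]
[(np.int64(192), np.int64(222)), (np.int64(193), np.int64(223)), (np.int64(194), np.int64(224)), (np.int64(195), np.int64(224)), (np.int64(196), np.int64(225)), (np.int64(197), np.int64(225)), (np.int64(198), np.int64(225)), (np.int64(199), np.int64(226)), (np.int64(200), np.int64(226)), (np.int64(201), np.int64(226)), (np.int64(202), np.int64(226)), (np.int64(203), np.int64(226)), (np.int64(204), np.int64(226)), (np.int64(205), np.int64(226)), (np.int64(206), np.int64(226)), (np.int64(207), np.int64(226)), (np.int64(208), np.int64(225))]
[603.2  -8.8] [601.1 -10.9] [599.1 -12.9] [597.  -12.9] [595.  -14.9] [592.9 -14.9] [590.9 -15. ] [588.9 -17. ] [586.8 -17. ] [584.8 -17. ] [582.8 -17. ] [580.8 -17.1] [578.7 -17.1] [576.7 -17.1] [574.7 -17.1] [572.7 -17.1] [570.7 -15.2]
```

```bash
python3 -m pendant '[[[0.0035,-0.001,0.005],[0,0,0],0.04],[[0.0035,-0.001,0.01],[0,0,0],0.04],[[0.0035,-0.001,0.015],[0,0,0],0.04],[[0.0035,-0.001,0.015],[0,0,0],0.04],[[0.0035,-0.001,0.015],[0,0,0],0.04],[[0.0035,-0.001,0.015],[0,0,0],0.04]]'
python3 - <<'E'
from h import *
plan((585.0,18.4,225.5),down(0.05))
a=capture("side")
cv2.imwrite("pics/over2.png",cv2.resize(a["color"][232:302,235:315],None,fx=7,fy=7,interpolation=2)[:,:,::-1])
E
```

```text
time: 5.55
tool_pos: [585.0, 19.7, 270.1]
tcp_rot: [-3.142, -0.0, 1.621]
contact_force: [-0.3, -0.0, -1.1]
grip_width: 54.2
pos [585.   19.7 270.1] rot [-3.1415e+00 -1.0000e-04  1.6209e+00] F [-0.3 -0.  -1.1] w 54.2 t 5.5
shift [-0.0013 -0.0001  0.0446] turn [-0.0001 -0.0001  0.0001] q [-0.1   0.58  1.53  0.    1.03 -0.15]
```

View pics/over2.png

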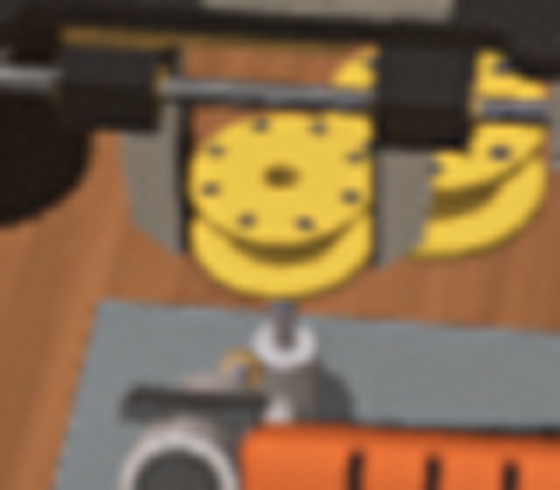

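```bash
python3 - <<'E'
from h import *
a=capture("side")
S=lambda x,y:((x+.5)/7+235-.5,(y+.5)/7+232-.5)
print(onz(a,S(282,175),116),onz(a,S(285,342),45))
hsv=cv2.cvtColor(a["color"],cv2.COLOR_RGB2HSV)
# predicted pixel of bore if hub at seat axis
print("pred bore px",(proj(a,[585.4,17.7,116])[0]-[235,232]+.5)*7-.5)
print("pred bottom front edge",(proj(a,[585.4,17.7+28,90])[0]-[235,232]+.5)*7-.5)
b=capture("top")
hsv=cv2.cvtColor(b["color"],cv2.COLOR_RGB2HSV);m=cv2.inRange(hsv,(20,100,60),(35,255,255));m[:,:205]=0;m[:,240:]=0;m[:175]=0;m[225:]=0
ys,xs=np.nonzero(m)
print(xs.max() if len(xs) else None,[np.round(onz(b,(x,203),90)[:2],1) for x in (xs.max()+.5,)])
plan((585.0,18.4,225.5),down(0.05))
E
```

```text
[585.05814939  17.32151289 116.        ] [585.6062203  16.2083144  45.       ]
pred bore px [280.64623968 175.73935824]
pred bottom front edge [266.27159048 305.06573044]
225 [array([589.3,  -9.5])]
pos [585.1  19.7 270.4] rot [3.1411 0.     1.6208] F [ 0.4  0.4 -0.5] w 54.0 t 5.7
shift [-0.0013 -0.0001  0.0449] turn [0.0005 0.     0.    ] q [-0.1   0.58  1.53  0.    1.03 -0.15]
```

Both views put the bore within about 0.7 mm of the spindle axis (side y 17.3, top y 18.5, seat y 17.7). I'll descend in steps and watch the force.

```bash
python3 -m pendant '[[[0,0,0.003],[0,0,0],0.04],[[0,0,0.006],[0,0,0],0.04],[[0,0,0.009],[0,0,0],0.04],[[0,0,0.012],[0,0,0],0.04],[[0,0,0.015],[0,0,0],0.04],[[0,0,0.015],[0,0,0],0.04]]'
```

```text
time: 6.2
tool_pos: [584.7, 19.7, 254.4]
tcp_rot: [-3.14, -0.0, 1.621]
contact_force: [0.5, -0.0, -0.3]
grip_width: 54.1
```

```bash
python3 -m pendant '[[[0,0,0.004],[0,0,0],0.04],[[0,0,0.008],[0,0,0],0.04],[[0,0,0.012],[0,0,0],0.04],[[0,0,0.016],[0,0,0],0.04],[[0,0,0.02],[0,0,0],0.04],[[0,0,0.024],[0,0,0],0.04],[[0,0,0.026],[0,0,0],0.04],[[0,0,0.026],[0,0,0],0.04]]'
```

```text
time: 6.87
tool_pos: [584.8, 19.7, 228.6]
tcp_rot: [-3.141, -0.0, 1.621]
contact_force: [-1.4, 0.4, -0.6]
grip_width: 54.1
```

```bash
python3 -m pendant '[[[0,0,0.001],[0,0,0],0.04],[[0,0,0.002],[0,0,0],0.04],[[0,0,0.003],[0,0,0],0.04],[[0,0,0.003],[0,0,0],0.04]]'
```

```text
time: 7.2
tool_pos: [584.9, 19.7, 226.2]
tcp_rot: [3.142, -0.0, 1.621]
contact_force: [0.7, -0.0, -1.1]
grip_width: 54.6
```

```bash
python3 -m pendant '[[[0,0,0.0005],[0,0,0],0.04],[[0,0,0.001],[0,0,0],0.04],[[0,0,0.0015],[0,0,0],0.04],[[0,0,0.0015],[0,0,0],0.04]]'; python3 -m pendant '[[[0,0,0.0005],[0,0,0],0.04],[[0,0,0.001],[0,0,0],0.04],[[0,0,0.001],[0,0,0],0.04]]'
```

```text
time: 7.53
tool_pos: [585.0, 19.7, 225.2]
tcp_rot: [3.141, -0.0, 1.621]
contact_force: [-1.3, 0.3, 2.5]
grip_width: 53.8
time: 7.78
tool_pos: [584.9, 19.7, 225.1]
tcp_rot: [3.141, 0.0, 1.621]
contact_force: [-3.8, 0.8, 10.1]
grip_width: 54.1
```

The hub is seated: z 225.1 as predicted, with 10 N of contact. Releasing and going up.

```bash
python3 -m pendant '[[[0,0,-0.0005],[0,0,0],0.06],[[0,0,-0.0005],[0,0,0],0.09],[[0,0,-0.0005],[0,0,0],0.09],[[0,0,-0.0005],[0,0,0],0.09],[[0,0,-0.0005],[0,0,0],0.09],[[0,0,-0.0005],[0,0,0],0.09],[[0,0,-0.0005],[0,0,0],0.09]]'; python3 -m pendant '[[[0,0,-0.02],[0,0,0],0.09],[[0,0,-0.05],[0,0,0],0.09],[[0,0,-0.09],[0,0,0],0.09],[[0,0,-0.13],[0,0,0],0.09],[[0,0,-0.17],[0,0,0],0.09],[[-0.02,0,-0.19],[0,0,0],0.09],[[-0.04,-0.02,-0.2],[0,0,0],0.09],[[-0.04,-0.02,-0.2],[0,0,0],0.09],[[-0.04,-0.02,-0.2],[0,0,0],0.09]]'
python3 - <<'E'
from h import *
seat=np.array([585.4,17.7,45]); yaw=.05; th=.02
c,s=np.cos(np.radians(34)),np.sin(np.radians(34))
R=Ro.from_euler('z',yaw).as_matrix(); G=R@np.array([[1,0,0],[0,c,-s],[0,s,c]])
K=seat+R@[0,70+115*c,61+115*s]; Gt=G@Ro.from_euler('z',th).as_matrix()
H=K+Gt@[-55,0,0]
print("K",K,"H",H,"G",Gt.round(3).tolist())
for sg in(1,-1):
  RT=Ro.from_matrix(np.c_[-sg*Gt[:,0],sg*Gt[:,1],-Gt[:,2]] if 0 else np.c_[np.cross(sg*Gt[:,1],-Gt[:,2]),sg*Gt[:,1],-Gt[:,2]])
  C=H+Gt@[0,-7,0]   # pinch centre released
  for off in(100,0): print(sg,off,"target",(C+Gt[:,2]*(159+off)).round(1)); plan(C+Gt[:,2]*(159+off),RT)
b=capture("top");a=capture("side")
cv2.imwrite("pics/seated.png",np.hstack([cv2.resize(b["color"][165:265,70:240],None,fx=2.3,fy=4,interpolation=2),cv2.resize(a["color"][245:335,220:320],None,fx=4,fy=400/90,interpolation=2)])[:,:,::-1])
E
```

```text
time: 8.37
tool_pos: [585.0, 19.7, 224.1]
tcp_rot: [-3.141, -0.0, 1.621]
contact_force: [-0.3, 0.3, -0.4]
grip_width: 89.5
time: 9.12
tool_pos: [566.5, -22.0, 425.0]
tcp_rot: [3.14, 0.0, 1.619]
contact_force: [-0.2, 0.6, -0.6]
grip_width: 90.3
K [577.1364781  182.83268975 170.3071839 ] H [522.26177469 179.17364427 169.69211271] G [[0.998, -0.061, 0.028], [0.067, 0.827, -0.558], [0.011, 0.559, 0.829]]
1 100 target [529.9  28.7 380.5]
pos [566.5 -22.  425. ] rot [3.1401e+00 1.0000e-04 1.6190e+00] F [-0.2  0.6 -0.6] w 90.3 t 9.1
shift [ 0.0524 -0.0342  0.0444] turn [-0.4693  0.4631 -1.5409] q [-0.17  0.41  1.37  0.    1.36 -0.22]
1 0 target [527.1  84.6 297.6]
pos [566.5 -22.  425. ] rot [3.1401e+00 1.0000e-04 1.6190e+00] F [-0.2  0.6 -0.6] w 90.3 t 9.1
shift [ 0.1083 -0.0344  0.1273] turn [-0.4693  0.4631 -1.5409] q [-0.17  0.41  1.37  0.    1.36 -0.22]
-1 100 target [529.9  28.7 380.5]
pos [566.5 -22.  425. ] rot [3.1401e+00 1.0000e-04 1.6190e+00] F [-0.2  0.6 -0.6] w 90.3 t 9.1
shift [ 0.0524 -0.0342  0.0444] turn [0.4605 0.4667 1.4998] q [-0.17  0.41  1.37  0.    1.36 -0.22]
-1 0 target [527.1  84.6 297.6]
pos [566.5 -22.  425. ] rot [3.1401e+00 1.0000e-04 1.6190e+00] F [-0.2  0.6 -0.6] w 90.3 t 9.1
shift [ 0.1083 -0.0344  0.1273] turn [0.4605 0.4667 1.4998] q [-0.17  0.41  1.37  0.    1.36 -0.22]
```

View pics/seated.png

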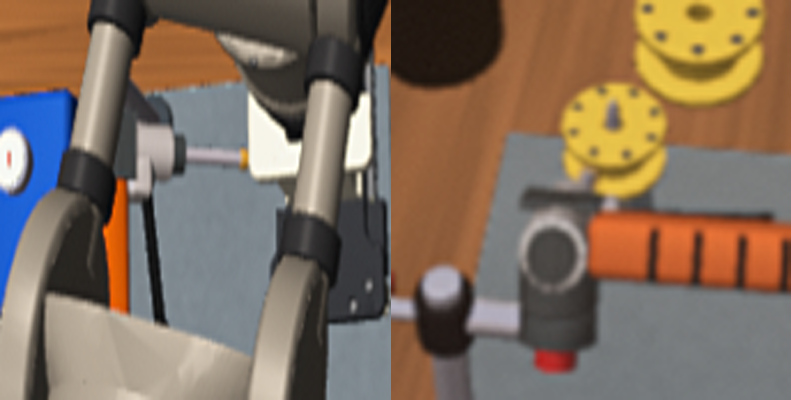

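The side crop shows the hub on the spindle, the spindle tip showing through the bore. The nozzle tip is unmoved. Next I turn the tool to face the gun's upper side, 100 mm off (tool +y = gun +y).

```bash
python3 -m pendant '[[[0,0,0],[-0.469,0.463,-1.541],0.09],[[0.01,0,0],[-0.469,0.463,-1.541],0.09],[[0.02,-0.01,0],[-0.469,0.463,-1.541],0.09],[[0.03,-0.02,0],[-0.469,0.463,-1.541],0.09],[[0.04,-0.034,0.01],[-0.469,0.463,-1.541],0.09],[[0.052,-0.034,0.02],[-0.469,0.463,-1.541],0.09],[[0.052,-0.034,0.03],[-0.469,0.463,-1.541],0.09],[[0.052,-0.034,0.044],[-0.469,0.463,-1.541],0.09],[[0.052,-0.034,0.044],[-0.469,0.463,-1.541],0.09],[[0.052,-0.034,0.044],[-0.469,0.463,-1.541],0.09]]'
cat > g.py <<'E'
from h import *
seat=np.array([585.4,17.7,45]); yaw=.05; th=.02
c,s=np.cos(np.radians(34)),np.sin(np.radians(34))
R=Ro.from_euler('z',yaw).as_matrix(); G=R@np.array([[1,0,0],[0,c,-s],[0,s,c]])
K=seat+R@[0,70+115*c,61+115*s]; Gt=G@Ro.from_euler('z',th).as_matrix()
H=K+Gt@[-55,0,0]
RT=Ro.from_matrix(np.c_[-Gt[:,0],Gt[:,1],-Gt[:,2]])
def go(x,y,z): plan(H+Gt@np.array([x,y,z+159.]),RT)   # grasp point at gun coords
def where():
    o=get_obs();Rm=Ro.from_euler('xyz',o["tcp_rot"]); g=o["tool_pos"]+Rm.apply([0,0,159])
    print("grasp in gun",(Gt.T@(g-H)).round(2),"F gun",(Gt.T@o["contact_force"]).round(2),"w",round(o["grip_width"],1),"t",round(o["time"],1))
E
python3 -c "
from g import *
go(0,-7,100);where()"
```

```text
time: 10.05
tool_pos: [530.4, 29.9, 378.2]
tcp_rot: [2.682, -0.089, 2.819]
contact_force: [0.6, -0.8, 0.5]
grip_width: 90.1
pos [530.4  29.9 378.2] rot [ 2.6825 -0.0887  2.8191] F [ 0.6 -0.8  0.5] w 90.1 t 10.1
shift [ 0.0003 -0.0001 -0.0026] turn [-0.1173  0.1101 -0.3861] q [-0.21  0.37  1.6   0.49  1.24 -1.62]
grasp in gun [ 13.96 -28.77  99.51] F gun [ 0.59 -0.45  0.92] w 90.1 t 10.1
```

```bash
python3 -m pendant '[[[0,0,-0.002],[-0.117,0.11,-0.386],0.09],[[0,0,-0.002],[-0.117,0.11,-0.386],0.09],[[0,0,-0.002],[-0.117,0.11,-0.386],0.09],[[0,0,-0.002],[-0.117,0.11,-0.386],0.09],[[0,0,-0.002],[-0.117,0.11,-0.386],0.09],[[0,0,-0.002],[-0.117,0.11,-0.386],0.09]]'
python3 - <<'E'
from g import *
go(0,-7,100);where()
b=capture("top");a=capture("side")
p=(np.array([proj(b,H)[0],proj(b,H+Gt@[0,18,0])[0],proj(b,H+Gt@[0,-32,0])[0]]));print(p)
ps=proj(a,[H,H+Gt@[0,18,0],H+Gt@[0,-32,0]]);print(ps)
cv2.imwrite("pics/gun.png",np.hstack([cv2.resize(b["color"][180:280,70:170],None,fx=4,fy=4,interpolation=2),cv2.resize(a["color"][250:350,240:340],None,fx=4,fy=4,interpolation=2)])[:,:,::-1])
E
```

```text
time: 10.55
tool_pos: [530.5, 28.6, 381.0]
tcp_rot: [2.552, 0.01, -3.083]
contact_force: [0.9, 0.5, 0.3]
grip_width: 89.7
pos [530.5  28.6 381. ] rot [ 2.5516  0.0104 -3.0827] F [0.9 0.5 0.3] w 89.7 t 10.6
shift [ 0.0006 -0.0001  0.0005] turn [-0.0034  0.0036 -0.0068] q [-0.24  0.4   1.57  0.58  1.39 -2.04]
grasp in gun [  1.16  -7.43 100.54] F gun [0.92 0.51 0.  ] w 89.7 t 10.6
[[122.19881268 230.69606911]
 [112.88597558 230.5864325 ]
 [138.41713435 230.87745808]]
[[295.14151025 300.95440268]
 [294.70497426 303.69478857]
 [295.86401231 296.41491499]]
```

View pics/gun.png

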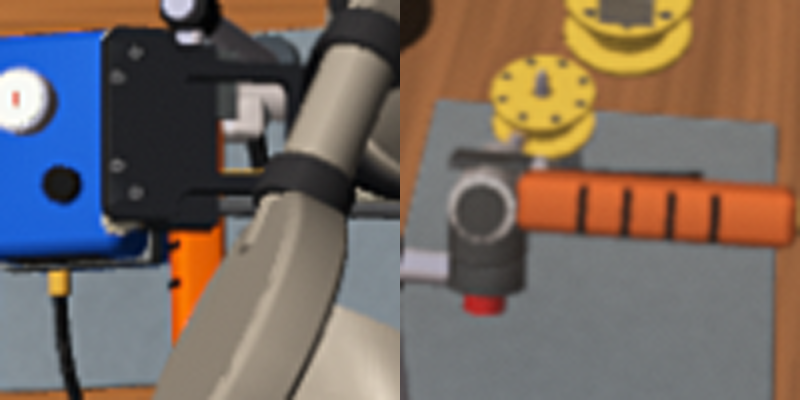

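```bash
python3 - <<'E'
from g import *
import pickle
a,b=pickle.load(open("c0.pkl","rb"))
for x in(0,-20):
  for n,P in(("back-",(x,18,-12)),("back+",(x,18,12)),("tf-",(x,-32,-7)),("tf+",(x,-32,7))):
    print(x,n,proj(b,H+Gt@np.array(P,float))[0].round(1),proj(a,H+Gt@np.array(P,float))[0].round(1))
for x in (0,-20):
  r=int(round(proj(b,H+Gt@[x,0,0])[0][1])); print("top row",r); print([tuple(int(v) for v in b["color"][r,k]) for k in range(106,144)])
  k=int(round(proj(a,H+Gt@[x,0,0])[0][0])); print("side col",k); print([(j,*[int(v) for v in a["color"][j,k]]) for j in range(290,315)])
E
```

```text
0 back- [111.4 231.5] [294.3 310.9]
0 back+ [114.4 229.6] [295.1 296.5]
0 tf- [137.4 231.4] [295.6 300.3]
0 tf+ [139.4 230.3] [296.1 292.5]
-20 back- [111.6 241.9] [306.6 311.7]
-20 back+ [114.6 240.2] [307.4 297.3]
-20 tf- [137.7 241.6] [307.1 301.1]
-20 tf+ [139.8 240.6] [307.5 293.2]
top row 231
[(16, 26, 49), (77, 81, 87), (39, 40, 38), (24, 25, 26), (12, 22, 38), (5, 16, 42), (37, 23, 25), (37, 19, 16), (87, 36, 17), (234, 98, 10), (243, 111, 5), (232, 100, 3), (227, 97, 6), (226, 95, 5), (222, 94, 5), (216, 90, 4), (211, 87, 4), (205, 84, 3), (181, 69, 1), (116, 50, 22), (100, 94, 95), (122, 135, 143), (124, 135, 142), (124, 134, 140), (123, 133, 140), (125, 134, 140), (128, 137, 144), (130, 140, 146), (78, 84, 87), (22, 23, 25), (22, 21, 22), (21, 20, 21), (19, 19, 20), (73, 79, 84), (131, 140, 146), (129, 138, 145), (125, 135, 142), (126, 136, 142)]
side col 295
[(290, 117, 120, 122), (291, 113, 118, 119), (292, 96, 95, 96), (293, 106, 61, 47), (294, 159, 72, 35), (295, 185, 85, 41), (296, 195, 92, 46), (297, 183, 86, 44), (298, 168, 79, 42), (299, 163, 77, 42), (300, 156, 74
[... 687 characters left out ...]
, (124, 133, 140), (125, 134, 141), (127, 138, 144), (130, 139, 146), (60, 65, 68), (15, 16, 17), (24, 23, 23), (19, 20, 19), (21, 22, 24), (80, 85, 90), (131, 140, 147), (128, 137, 144)]
side col 307
[(290, 117, 119, 119), (291, 114, 117, 117), (292, 97, 99, 100), (293, 71, 58, 56), (294, 112, 55, 33), (295, 167, 77, 38), (296, 187, 87, 42), (297, 174, 83, 43), (298, 117, 58, 33), (299, 78, 43, 30), (300, 69, 40, 30), (301, 67, 39, 29), (302, 66, 38, 30), (303, 66, 38, 29), (304, 65, 38, 29), (305, 62, 38, 31), (306, 59, 37, 30), (307, 59, 37, 30), (308, 54, 32, 25), (309, 56, 43, 40), (310, 85, 84, 85), (311, 108, 112, 113), (312, 115, 118, 120), (313, 115, 118, 119), (314, 116, 119, 121)]
```

Predicted handle and trigger edges agree with the first images to within about 1 px (trigger face 139.4 predicted, ~139 seen; handle back 111–114 against ~113). In this picture the gripper stands square over the handle. I'll straighten and go in.

```bash
python3 -m pendant '[[[0.0006,0,0.02],[-0.003,0.004,-0.007],0.075],[[0.0006,0,0.045],[-0.003,0.004,-0.007],0.075],[[0.0006,0,0.06],[-0.003,0.004,-0.007],0.075],[[0.0006,0,0.065],[-0.003,0.004,-0.007],0.075],[[0.0006,0,0.065],[-0.003,0.004,-0.007],0.075],[[0.0006,0,0.065],[-0.003,0.004,-0.007],0.075]]'
python3 -c "
from g import *
go(0,-7,0);where()"
```

```text
time: 11.15
tool_pos: [528.4, 64.1, 328.5]
tcp_rot: [2.549, 0.014, -3.074]
contact_force: [0.1, -0.2, 0.4]
grip_width: 75.1
pos [528.4  64.1 328.5] rot [ 2.5489  0.0138 -3.0737] F [ 0.1 -0.2  0.4] w 75.1 t 11.2
shift [ 0.0003 -0.0003  0.0371] turn [-0.0007  0.0015  0.0025] q [-0.17  0.46  1.65  0.61  1.25 -2.08]
grasp in gun [ 0.52 -6.81 37.07] F gun [0.08 0.04 0.5 ] w 75.1 t 11.2
```

```bash
python3 -m pendant '[[[0,0,0.01],[0,0,0.0],0.075],[[0,0,0.02],[0,0,0],0.075],[[0,0,0.03],[0,0,0],0.075],[[0,0,0.035],[0,0,0],0.075],[[0,0,0.037],[0,0,0],0.075],[[0,0,0.037],[0,0,0],0.075],[[0,0,0.037],[0,0,0],0.075]]'
python3 - <<'E'
from g import *
where()
a=capture("side");b=capture("top")
cv2.imwrite("pics/in.png",np.hstack([cv2.resize(b["color"][180:280,70:170],None,fx=4,fy=4,interpolation=2),cv2.resize(a["color"][250:350,240:340],None,fx=4,fy=4,interpolation=2)])[:,:,::-1])
E
```

```text
time: 11.73
tool_pos: [527.3, 84.9, 297.3]
tcp_rot: [2.549, 0.013, -3.074]
contact_force: [-0.5, -0.3, -0.2]
grip_width: 74.9
grasp in gun [ 0.34 -7.01 -0.38] F gun [-0.47 -0.31 -0.04] w 74.9 t 11.7
```

View pics/in.png

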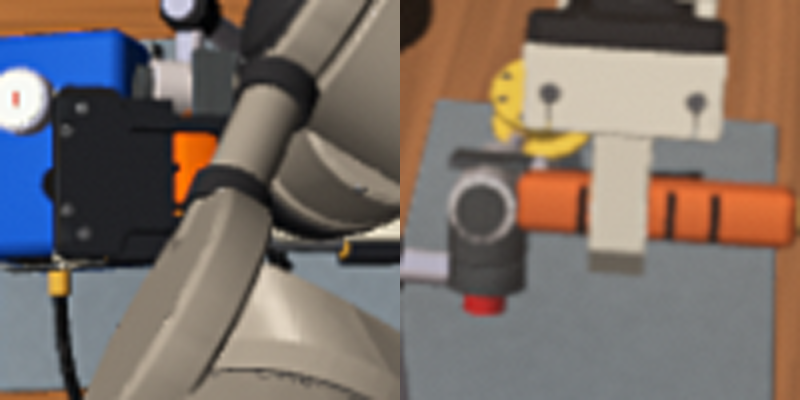

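The side crop shows the back finger behind the handle, clear of the body and foot. I'll narrow with 3 mm clearances, then feel for the handle's back.

```bash
python3 -m pendant '[[[0,0,0],[0,0,0],0.066],[[0,0,0],[0,0,0],0.058],[[0,0,0],[0,0,0],0.058],[[0,0,0],[0,0,0],0.058],[[0,0,0],[0,0,0],0.058]]' ; python3 -c "
from g import *
where()"
python3 -m pendant '[[[0,-0.0005,0],[0,0,0],0.058],[[0,-0.001,0],[0,0,0],0.058],[[0,-0.0015,0],[0,0,0],0.058],[[0,-0.002,0],[0,0,0],0.058],[[0,-0.002,0],[0,0,0],0.058],[[0,-0.002,0],[0,0,0],0.058]]'; python3 -c "
from g import *
where()"
```

```text
time: 12.25
tool_pos: [527.2, 84.8, 297.4]
tcp_rot: [2.549, 0.014, -3.074]
contact_force: [-0.6, 0.9, -0.6]
grip_width: 58.1
grasp in gun [ 0.31 -7.04 -0.29] F gun [-0.58  0.48 -1.02] w 58.1 t 12.2
time: 12.75
tool_pos: [527.4, 83.1, 296.2]
tcp_rot: [2.549, 0.013, -3.074]
contact_force: [0.2, -0.5, 0.1]
grip_width: 57.6
grasp in gun [ 0.27 -9.1  -0.37] F gun [ 0.18 -0.33  0.39] w 57.6 t 12.8
```

```bash
for i in 1 2; do python3 -m pendant '[[[0,-0.0005,0],[0,0,0],0.058],[[0,-0.0005,0],[0,0,0],0.058],[[0,-0.0005,0],[0,0,0],0.058]]' >/dev/null; python3 -c "
from g import *
where()"; done
```

```text
grasp in gun [ 0.26 -9.58 -0.37] F gun [ 0.56 -0.2  -0.13] w 57.9 t 13.0
grasp in gun [  0.28 -10.07  -0.39] F gun [0.04 0.14 0.17] w 58.0 t 13.2
```

```bash
python3 -m pendant '[[[0,-0.0005,0],[0,0,0],0.058],[[0,-0.0005,0],[0,0,0],0.058],[[0,-0.0005,0],[0,0,0],0.058]]' >/dev/null; python3 -c "
from g import *
where()"
```

```text
grasp in gun [  0.31 -10.57  -0.33] F gun [-0.18  0.84  0.28] w 57.9 t 13.5
```

```bash
python3 -m pendant '[[[0,-0.0003,0],[0,0,0],0.058],[[0,-0.0003,0],[0,0,0],0.058],[[0,-0.0003,0],[0,0,0],0.058]]' >/dev/null; python3 -c "
from g import *
where()"
```

```text
grasp in gun [  0.26 -10.85  -0.37] F gun [0.08 1.24 1.07] w 58.1 t 13.8
```

```bash
python3 -m pendant '[[[0,-0.0003,0],[0,0,0],0.058],[[0,-0.0003,0],[0,0,0],0.058],[[0,-0.0003,0],[0,0,0],0.058]]' >/dev/null; python3 -c "
from g import *
where()"
```

```text
grasp in gun [  0.29 -11.11  -0.36] F gun [0.1  0.15 1.15] w 58.3 t 14.0
```

```bash
python3 -m pendant '[[[0,-0.0003,0],[0,0,0],0.058],[[0,-0.0003,0],[0,0,0],0.058],[[0,-0.0003,0],[0,0,0],0.058]]' >/dev/null; python3 -c "
from g import *
where()"; python3 -m pendant '[[[0,0,0],[0,0,0],0.058]]' >/dev/null; python3 -c "
from g import *
where()"
```

```text
grasp in gun [  0.29 -11.17  -0.37] F gun [-0.49  2.29 -0.39] w 58.3 t 14.2
grasp in gun [  0.26 -11.18  -0.39] F gun [-0.42  2.27  0.65] w 57.9 t 14.3
```

Contact with the handle back came at 17.85 mm (expected 18), reading 2.3 N. Now I close while following: tool +y by half the closing, with a small lead.

```bash
python3 -m pendant '[[[0,0.0004,0],[0,0,0],0.058],[[0,0.0009,0],[0,0,0],0.057],[[0,0.0014,0],[0,0,0],0.056],[[0,0.0019,0],[0,0,0],0.055],[[0,0.0024,0],[0,0,0],0.054],[[0,0.0029,0],[0,0,0],0.053],[[0,0.0032,0],[0,0,0],0.052],[[0,0.0032,0],[0,0,0],0.052]]' >/dev/null; python3 -c "
from g import *
where()"; python3 -m pendant '[[[0,0,0],[0,0,0],0.052]]' >/dev/null; python3 -c "
from g import *
where()"
```

```text
grasp in gun [ 0.26 -8.19 -0.37] F gun [-0.3   1.04 -0.26] w 51.9 t 15.0
grasp in gun [ 0.27 -8.15 -0.36] F gun [-0.1   1.09 -0.31] w 51.9 t 15.1
```

```bash
python3 -m pendant '[[[0,0.0005,0],[0,0,0],0.051],[[0,0.001,0],[0,0,0],0.05],[[0,0.0015,0],[0,0,0],0.049],[[0,0.002,0],[0,0,0],0.048],[[0,0.002,0],[0,0,0],0.048],[[0,0.002,0],[0,0,0],0.048]]' >/dev/null; python3 -c "
from g import *
where()"; python3 -m pendant '[[[0,0,0],[0,0,0],0.048]]' >/dev/null; python3 -c "
from g import *
where()"
```

```text
grasp in gun [ 0.16 -6.28 -0.38] F gun [-1.03 -0.57  0.7 ] w 48.1 t 15.6
grasp in gun [ 0.18 -6.3  -0.35] F gun [-1.47 -1.02  0.8 ] w 48.0 t 15.7
```

```bash
python3 -m pendant '[[[0,0.0004,0],[0,0,0],0.047],[[0,0.0009,0],[0,0,0],0.046],[[0,0.0014,0],[0,0,0],0.045],[[0,0.0019,0],[0,0,0],0.044],[[0,0.0019,0],[0,0,0],0.044],[[0,0.0019,0],[0,0,0],0.044]]' >/dev/null; python3 -c "
from g import *
where()"; python3 -m pendant '[[[0,0,0],[0,0,0],0.044]]' >/dev/null; python3 -c "
from g import *
where()"
```

```text
grasp in gun [ 0.03 -4.39 -0.41] F gun [-3.25 -2.04  1.66] w 43.7 t 16.2
grasp in gun [ 0.03 -4.37 -0.41] F gun [-2.91 -2.64  2.43] w 43.8 t 16.2
```

```bash
python3 -m pendant '[[[0,-0.0002,0],[0,0,0],0.044],[[0,0.0002,0],[0,0,0],0.043],[[0,0.0007,0],[0,0,0],0.042],[[0,0.0012,0],[0,0,0],0.041],[[0,0.0017,0],[0,0,0],0.04],[[0,0.0017,0],[0,0,0],0.04],[[0,0.0017,0],[0,0,0],0.04]]' >/dev/null; python3 -c "
from g import *
where()"; python3 -m pendant '[[[0,0,0],[0,0,0],0.04]]' >/dev/null; python3 -c "
from g import *
where()"
```

```text
grasp in gun [-0.06 -2.7  -0.44] F gun [-3.06 -1.57  3.62] w 40.6 t 16.8
grasp in gun [-0.05 -2.73 -0.42] F gun [-3.85 -2.51  2.07] w 40.2 t 16.9
```

```bash
python3 -m pendant '[[[0,-0.0002,0],[0,0,0],0.04],[[0,0.0002,0],[0,0,0],0.039],[[0,0.0007,0],[0,0,0],0.038],[[0,0.0012,0],[0,0,0],0.037],[[0,0.0014,0],[0,0,0],0.0365],[[0,0.0014,0],[0,0,0],0.0365],[[0,0.0014,0],[0,0,0],0.0365]]' >/dev/null; python3 -c "
from g import *
where()"; python3 -m pendant '[[[0,0,0],[0,0,0],0.0365]]' >/dev/null; python3 -c "
from g import *
where()"
```

```text
grasp in gun [-0.07 -1.33 -0.42] F gun [-4.08 -3.3   2.97] w 37.1 t 17.5
grasp in gun [-0.07 -1.35 -0.44] F gun [-4.65 -2.08  2.77] w 37.1 t 17.6
```

```bash
python3 -m pendant '[[[0,0,0],[0,0,0],0.036],[[0,0.0002,0],[0,0,0],0.0355],[[0,0.0004,0],[0,0,0],0.035],[[0,0.0004,0],[0,0,0],0.034],[[0,0.0004,0],[0,0,0],0.033],[[0,0.0004,0],[0,0,0],0.033]]' >/dev/null; python3 -c "
from g import *
where()"; python3 -m pendant '[[[0,0,0],[0,0,0],0.033],[[0,0,0],[0,0,0],0.033]]' >/dev/null; python3 -c "
from g import *
where()
a=capture('side');b=capture('top');import pickle;pickle.dump((a,b),open('c2.pkl','wb'))"
```

```text
grasp in gun [-0.06 -1.35 -0.4 ] F gun [-4.13 -4.01  3.35] w 37.1 t 18.1
grasp in gun [-0.08 -1.33 -0.42] F gun [-4.54 -3.4   3.2 ] w 36.9 t 18.2
```

The width stops at 37.0 though 33 is commanded, so the trigger is home. I'll hold it, relieving the small side force, and check the nozzle tip.

```bash
python3 -m pendant '[[[0,-0.0002,0],[0,0,0],0.033],[[0,-0.0002,0],[0,0,0],0.033],[[0,-0.0002,0],[0,0,0],0.033],[[0,-0.0002,0],[0,0,0],0.033],[[0,-0.0002,0],[0,0,0],0.033],[[0,-0.0002,0],[0,0,0],0.033],[[0,-0.0002,0],[0,0,0],0.033],[[0,-0.0002,0],[0,0,0],0.033],[[0,-0.0002,0],[0,0,0],0.033],[[0,-0.0002,0],[0,0,0],0.033]]' >/dev/null; python3 - <<'E'
from g import *
where()
import pickle
a0,b0=pickle.load(open("c0.pkl","rb"));a2,b2=pickle.load(open("c2.pkl","rb"))
def brass(c):
    hsv=cv2.cvtColor(c["color"],cv2.COLOR_RGB2HSV);m=cv2.inRange(hsv,(14,120,100),(30,255,255))[195:215,168:184]
    ys,xs=np.nonzero(m);return len(xs),xs.mean()+168 if len(xs) else 0,ys.mean()+195 if len(xs) else 0
print(brass(b0),brass(b2))
# gun end cap in side view: shift by phase correlation
g=lambda c:cv2.cvtColor(c["color"],cv2.COLOR_RGB2GRAY).astype(np.float32)
for n,(x0,y0,x1,y1) in dict(foot=(318,290,346,316),body=(250,288,272,325)).items(): print(n,cv2.phaseCorrelate(g(a0)[y0:y1,x0:x1],g(a2)[y0:y1,x0:x1]))
E
```

```text
grasp in gun [-0.06 -1.32 -0.42] F gun [-5.   -3.89  2.32] w 36.7 t 19.2
(15, np.float64(175.8), np.float64(204.26666666666668)) (0, 0, 0)
foot ((0.1377694194256165, 0.36007016617026544), 1.0031637034298462)
body ((0.13559698099093076, 0.05716591319905717), 0.9878747537732124)
```

```bash
python3 -m pendant '[[[0,-0.0002,0],[0,0,0],0.036],[[0,-0.0003,0],[0,0,0],0.037],[[0,-0.0008,0],[0,0,0],0.038],[[0,-0.0013,0],[0,0,0],0.039],[[0,-0.0018,0],[0,0,0],0.04],[[0,-0.0023,0],[0,0,0],0.041],[[0,-0.0028,0],[0,0,0],0.042],[[0,-0.0028,0],[0,0,0],0.042]]' >/dev/null; python3 -c "
from g import *
where()"
```

```text
grasp in gun [-0.01 -3.78 -0.41] F gun [-5.36 -1.48  1.93] w 42.4 t 19.9
```

```bash
python3 -m pendant '[[[0,-0.0005,0],[0,0,0],0.043],[[0,-0.001,0],[0,0,0],0.044],[[0,-0.0015,0],[0,0,0],0.045],[[0,-0.002,0],[0,0,0],0.046],[[0,-0.0025,0],[0,0,0],0.047],[[0,-0.003,0],[0,0,0],0.048],[[0,-0.003,0],[0,0,0],0.048]]' >/dev/null; python3 -c "
from g import *
where()"; python3 -m pendant '[[[0,-0.0005,0],[0,0,0],0.049],[[0,-0.001,0],[0,0,0],0.05],[[0,-0.0014,0],[0,0,0],0.051],[[0,-0.0018,0],[0,0,0],0.052],[[0,-0.0018,0],[0,0,0],0.054],[[0,-0.0018,0],[0,0,0],0.058],[[0,-0.0018,0],[0,0,0],0.07],[[0,-0.0018,0],[0,0,0],0.075],[[0,-0.0018,0],[0,0,0],0.075],[[0,-0.0018,0],[0,0,0],0.075]]' >/dev/null; python3 -c "
from g import *
where()"
```

```text
grasp in gun [ 0.52 -6.74 -0.41] F gun [-2.59  0.13 -0.39] w 47.9 t 20.4
grasp in gun [ 0.3  -8.69 -0.3 ] F gun [-0.09  0.34  0.33] w 74.6 t 21.3
```

Released cleanly with no residual force. Retreat along the tool axis, then a final look.

```bash
python3 -m pendant '[[[0,0.001,-0.01],[0,0,0],0.075],[[0,0.001,-0.03],[0,0,0],0.075],[[0,0.001,-0.06],[0,0,0],0.075],[[0,0.001,-0.1],[0,0,0],0.075],[[0,0.001,-0.13],[0,0,0],0.075],[[0,0.001,-0.16],[0,0,0],0.075],[[0.04,0.001,-0.18],[0,0,0],0.075],[[0.08,0.001,-0.19],[0,0,0],0.075],[[0.12,0.001,-0.19],[0,0,0],0.075],[[0.12,0.001,-0.19],[0,0,0],0.075]]'
python3 -m pendant '[[[0.02,-0.04,0],[0,0,0],0.075],[[0.02,-0.08,0],[0,0,0],0.075],[[0.02,-0.12,0],[0,0,0],0.075],[[0.02,-0.16,0],[0,0,0],0.075],[[0.02,-0.16,0],[0,0,0],0.075],[[0.02,-0.16,0],[0,0,0],0.075]]'
python3 - <<'E'
from g import *
import pickle
a0,b0=pickle.load(open("c0.pkl","rb"))
a=capture("side");b=capture("top")
def brass(c):
    hsv=cv2.cvtColor(c["color"],cv2.COLOR_RGB2HSV);m=cv2.inRange(hsv,(14,120,100),(30,255,255))[195:215,168:184]
    ys,xs=np.nonzero(m);return len(xs),xs.mean()+168 if len(xs) else 0,ys.mean()+195 if len(xs) else 0
print(brass(b0),brass(b))
g=lambda c:cv2.cvtColor(c["color"],cv2.COLOR_RGB2GRAY).astype(np.float32)
for x0,y0,x1,y1 in((318,290,346,316),(250,288,272,325)): print("side shift",cv2.phaseCorrelate(g(a0)[y0:y1,x0:x1],g(a)[y0:y1,x0:x1]))
for x0,y0,x1,y1 in((150,192,190,216),(125,215,145,255)): print("top shift",cv2.phaseCorrelate(g(b0)[y0:y1,x0:x1],g(b)[y0:y1,x0:x1]))
cv2.imwrite("pics/end.png",np.hstack([cv2.resize(b["color"][130:290,60:260],None,fx=2,fy=2.5,interpolation=2),cv2.resize(a["color"][180:340,200:360],None,fx=2.5,fy=2.5,interpolation=2)])[:,:,::-1])
E
```

```text
time: 22.1
tool_pos: [407.0, -29.5, 453.3]
tcp_rot: [2.548, 0.01, -3.074]
contact_force: [0.4, 0.2, 0.2]
grip_width: 75.3
time: 22.6
tool_pos: [402.7, -165.0, 362.6]
tcp_rot: [2.547, 0.011, -3.077]
contact_force: [-0.3, 0.8, 0.7]
grip_width: 74.9
(15, np.float64(175.8), np.float64(204.26666666666668)) (14, np.float64(175.92857142857142), np.float64(203.85714285714286))
side shift ((0.11628527800874267, 0.3391627053482775), 1.0022623993732311)
side shift ((0.160086747738184, 0.10754165698939744), 0.9779850721359253)
top shift ((-0.160039460378119, -0.6339346267769397), 0.9230948035915693)
top shift ((0.12033775432410998, -0.11188806882286073), 0.9581914019584655)
```

View pics/end.png

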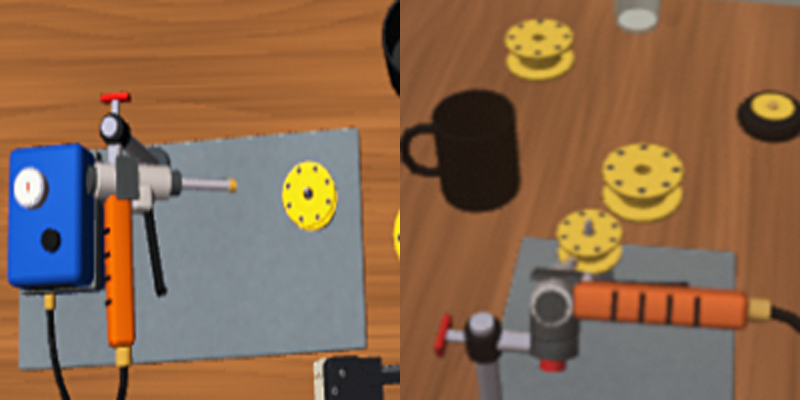

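```bash
python3 -c "
from plant import close_job
print(close_job())"
```

```text
the job is handed in; nothing more can be done
None
```

The job is handed in at about 23 s of the 70 s allowed. The 56 mm hub is on the spindle, let go, and the air gun's trigger was squeezed home and released.

- **Hub:** It met the shoulder at the expected height with about 10 N of contact. The last picture shows it level on the spindle, with the spindle tip through the bore.
- **Squeeze:** The handle's back was found by touch. The trigger was then closed with the hand following it, and the fingers stopped at 37 mm although 33 mm was commanded. That matches the trigger's stop, and it stayed there about 1.7 s.
- **Aim:** The nozzle tip moved about 0.4–0.6 px in the top view, roughly 1 mm against the 4 mm limit. The arm hid the tip during the squeeze, so its position then is only inferred, from the handle's foot in the side view (about 0.3 px, perhaps 2 mm at the tip).
- **At the end:** The trigger looks sprung back, the robot touches nothing, and the mug, tumbler and tyred wheel look undisturbed.

Two readings did not fit cleanly:
- **Finger width:** It read about 54 mm on the 56 mm hub. If the same error applied at the trigger, it would have been just short of home; I relied on the hard stop instead.
- **Side force:** It reached about 4 N while holding the trigger, close to the 4–5 N that can swing the gun.

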